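# Level the saw's support board

## Robot

A 6-joint arm with a two-finger parallel gripper is mounted at the origin on the work surface. World frame = base frame: x ahead of the robot, y to its left, z up, the work surface at z = 0. Lengths are in mm, angles in rad, forces in N, time in s.
With the tool pointing down it reaches from about 275 to 850 mm from the base axis. Payload 5.2 kg.
Tool frame: the origin (TCP) lies on the centre line of the jaws, within the pads' length; the fingertips stand 11 mm ahead of it and the grasp point (between the pads) lies 8 mm behind it; z points along the fingers, y is the line along which they close (so a half turn about z gives the same grasp; the last joint's range is limited). The gripper opens to 85 mm and grips with 20 to 120 N. Pads are 22 mm wide; open, the fingers measure 114 mm over their backs; the gripper's body (76 mm by 85 mm) begins 54 mm behind the grasp point. The pads swing forward as they close: fully open they stand 13 mm farther back than shut.
Start: joints at [-1.542, 0.259, 1.535, -0, 1.348, -0.203], TCP at [126.372, -535.29, 242.31] pointing down, gripper open.
Joint ranges: [-3.14, 3.14], [-0.91, 2.08], [0.19, 2.58], [-1.22, 4.36], [0.22, 2.71], [-3.12, 3.12]. Speed limits (rad/s): [2.57, 2.57, 3.14, 3.14, 3.14, 3.14].

## Interface

Orientations are given as a unit quaternion [w, x, y, z].
In Python, from cell import ctrl, camrig, hand_in, read_state gives the robot as it stands (ctrl), with the cameras (camrig), the job as plain functions and the readings as plain functions.
- The arm moves only by the shell command python3 drive.py FILE [FORCE], which reads ROWS from the file FILE. ROWS is 1 to 5 rows, parted by semicolons, with the numbers parted by spaces; each row has 5 numbers: dx, dy, dz in shares of the most that a row can go, 1 being 62.5 mm, then a turn about the tool's z in normalised numbers (1 is 90 degrees), then the finger opening in mm; each row shifts and turns the commanded pose from where the row before left it, along the tool's axes as they then stand; what a row does not reach is not made up. A row lasts 1/8 s, in which the tool goes at most 62.5 mm and 0.188 rad, less where a joint would pass 70% of its speed; a pose out of reach is approached as far as the arm can. The fingers move at their own pace and stop on an object; FORCE is the grip in N (left out, the last holds). Time passes only in rows, so rows that do not move let the fingers close. It prints the time, the measured TCP pose, the force, the opening and the grip force at its end. A shift or turn number past 1, either way, is cut back to 1. Input that does not fit is refused with a message, and nothing moves.
- read_state(): the state, without advancing time (a new reading comes with each control period).
- camrig.grab_frame(name): name is "scene" or "top"; returns the picture (384x512x3 uint8, blue, green, red); there is no depth.
- camrig.camera_info(name): a dict with "fx", "fy", "cx", "cy" (pixels), "pose" (4x4, takes a point from camera to world coordinates). Camera axes: x right, y down, z forward; pixel columns grow to the right and rows downward; lengths in mm; the calibration is good to about 2 mm. A picture is of the moment at which its call begins. camera_info takes no time and is no camera call.
- hand_in(): hands the job in; it is judged then, once.
The state is a dict: "clock": time; "joint_positions": joint angles; "qd": joint speeds; "effort": joint torques, N m; "tcp_pos": TCP position; "tcp_rot": TCP orientation; "wrist_force": force on the tool from outside, world axes, zero at the start; "torque": the same for the moment, N m; "gripper_width": finger opening in mm; "gripper_force": force on a finger pad.
Only numpy, scipy, OpenCV 4.12 (cv2) and the standard library are available. Lean on these libraries where they do the work, as an engineer would, in place of code of your own. Each camera call takes 0.05 s, during which the arm holds its last target. There are 200 camera calls.

## Task

Stand the yellow spirit level lengthways in the middle of the white support board and press it down onto the board so that it seats. Then turn the red T-handle of the levelling foot until the bubble sits centred between the two black lines of the vial, and press the level down onto the board again, gently but firmly (about 10 N): finish while still holding it pressed, with the bubble centred. Leave the other things on the bench where they are.

Things in the scene. Friction and masses are not known exactly. Their poses are not given: they have to be found in the camera images.
- level: yellow box spirit level with black end caps, 240 long, 24 wide, 45 high, about 0.25 kg, standing upright on its flat base on the bench at the start. Origin: centre of its underside; x along its length, z up. The green vial window (63 x 18) is in the middle of its top face; the top face is solid (can be pressed) more than 35 mm from the middle
- bubble (a joint): position (m) of the 18 mm long pale bubble along the level's own +x axis, 0 = centred between the two black lines, whose inner edges are 12.5 mm from the middle; it moves to the higher end, 1 mm for each mrad of slope, at most 20 mm either way, and takes about 2 s to settle
- board_mid (a point): middle of the top face of the white support board (280 x 125, 18 thick, top about 64 above the bench). x runs along the board's length, from the hinged end towards the levelling foot, z up. The board is hinged 135 from this point at the far end from the foot; the foot's spindle axis is 175 from this point along +x
- foot_handle (a joint): angle (rad) of the red T-handle on the levelling foot, growing when it is turned clockwise seen from above; range -4 to 4, zero has no meaning for the level. Clockwise raises the foot end of the board: 5.5 mrad for each radian. It is stiff (0.06 N m) and stays where it is left
- foot_grip (a point): point on the axis of the levelling foot inside the T-handle, where to grip, 160 above the bench. The handle is an upright bar 60 long (along this point's x), 14 thick (along its y) and 26 high (146 to 172 above the bench), on a spindle of 14 diameter; it does not rise or sink when turned
- board: the white hinged support board itself; its origin lies on the hinge axis, 9 below its top face, 135 from board_mid
- glue: white glue bottle, 60 diameter, 150 high, bystander; origin: centre of its underside
- jar: amber jar, 68 diameter, 85 high, bystander; origin: centre of its underside
- can: blue can, 74 diameter, 105 high, bystander; origin: centre of its underside
- tape: yellow and black tape measure, 77 x 40 x 62 high, bystander; origin: centre of its underside
- offcut: flat wood offcut, 60 x 130 x 19 high, bystander; origin: centre of its underside
- screwdriver: screwdriver, 200 long, lying along its x, bystander; origin: under its middle

How it is judged:
By the outcome, as a careful person would: the job done as asked, in the order asked, and still so for the second after the job is handed in, while the arm keeps its last pose, push and grip.
It also fails if it takes over 72 s, if anything falls off the work surface, if the arm or the gripper's body presses on something with over 40 N, if the wrist force passes 120 N, or if a joint passes its speed limit or range.

## Working session

There is one attempt and no reset: what is moved stays moved. The work goes in short steps, Python scripts to look and compute and a shell command to move; the robot and the scene stay as the last step left them, time stands still between calls to the robot, and variables do not carry over. Pictures are saved under pics/ and viewed, at most 10 in all, crops included, and the job is handed in when it is done.

```bash
ls; mkdir -p pics
python3 - <<'E'
from cell import ctrl, camrig, hand_in, read_state
import cv2,numpy as np
for n in("scene","top"):
    f=camrig.grab_frame(n);cv2.imwrite(f"pics/{n}0.png",f)
    i=camrig.camera_info(n);print(n,i["fx"],i["fy"],i["cx"],i["cy"],np.round(i["pose"],3).tolist())
s=read_state();print(s)
E
```

```text
cell.py
drive.py
pics
scene 354.1755638038766 354.1755638038766 253.1789252956635 199.65092071819453 [[-0.677, 0.578, -0.456, 1021.088], [0.736, 0.523, -0.43, 366.927], [-0.01, -0.626, -0.779, 979.743], [0.0, 0.0, 0.0, 1.0]]
top 388.4231254809046 388.4231254809046 259.60817725351785 194.80882067419543 [[-0.019, -0.99, 0.141, 405.29], [-1.0, 0.018, -0.01, -86.131], [0.008, -0.141, -0.99, 1144.92], [0.0, 0.0, 0.0, 1.0]]
{'clock': 0.1, 'joint_positions': array([-1.54179892e+00,  2.59295797e-01,  1.53600409e+00,  2.66203445e-06,
        1.34795205e+00, -2.02837109e-01]), 'qd': array([-9.15327518e-04, -1.63573705e-03, -1.33755565e-03, -5.00262465e-04,
        7.79459145e-05, -2.49012802e-03]), 'effort': array([ 2.16475244e-03, -4.46974790e+01, -2.91250956e+01, -3.76511516e-04,
        6.24083506e-03,  1.88760913e-05]), 'tcp_pos': array([ 126.3602886 , -534.82196069,  241.53174534]), 'tcp_rot': array([-8.26397660e-04,  9.93288806e-01,  1.15657506e-01,  7.33145831e-05]), 'wrist_force': array([0.78484969, 0.12697196, 0.14315899]), 'torque': array([ 0.01340006, -0.01474688, -0.01183064]), 'gripper_force': 0.0, 'gripper_width': 85.52116766871363}
```

View pics/scene0.png

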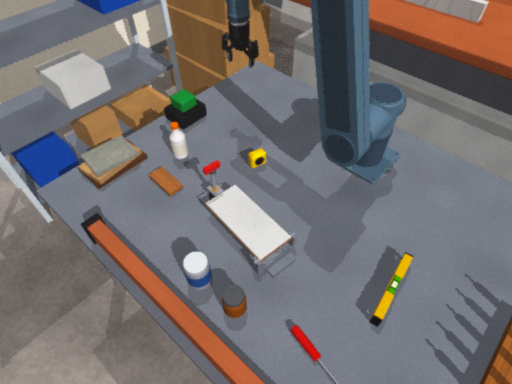

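View pics/top0.png

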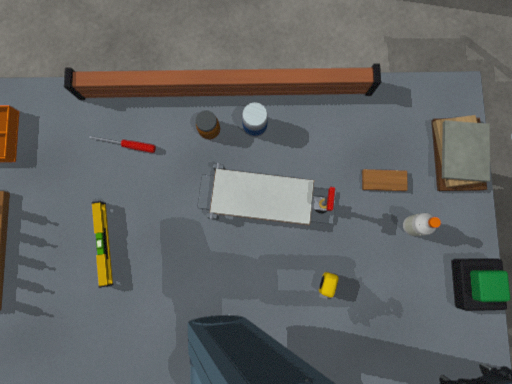

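Scene view: level around (393,289) with its green vial, board around (249,222), red handle (211,167). Top view: level (102,244), board (262,196), handle (331,199). Next I'll enlarge crops in one composite.

```bash
cat > h.py <<'E'
import numpy as np,cv2
from cell import ctrl, camrig, hand_in, read_state
I={n:camrig.camera_info(n) for n in("scene","top")}
def ray(n,u,v):
    i=I[n];P=np.array(i["pose"]);d=P[:3,:3]@[(u-i["cx"])/i["fx"],(v-i["cy"])/i["fy"],1.];return P[:3,3],d/np.linalg.norm(d)
def onz(n,p,z):
    o,d=ray(n,*p);return o+d*(z-o[2])/d[2]
def tri(ps,pt):
    A=np.zeros((3,3));b=np.zeros(3);R=[ray("scene",*ps),ray("top",*pt)]
    for o,d in R:
        M=np.eye(3)-np.outer(d,d);A+=M;b+=M@o
    x=np.linalg.solve(A,b);return x,[round(float(np.linalg.norm(np.cross(x-o,d))),1) for o,d in R]
def proj(n,X):
    i=I[n];P=np.array(i["pose"]);c=P[:3,:3].T@(np.array(X)-P[:3,3]);return np.array([c[0]/c[2]*i["fx"]+i["cx"],c[1]/c[2]*i["fy"]+i["cy"]])
def hsvmask(f,lo,hi,roi):
    m=cv2.inRange(cv2.cvtColor(f,cv2.COLOR_BGR2HSV),lo,hi);k=np.zeros_like(m);x0,y0,x1,y1=roi;k[y0:y1,x0:x1]=255;return m&k
def cen(m):
    M=cv2.moments(m,True);return (M["m10"]/M["m00"],M["m01"]/M["m00"]),M["m00"]
E
python3 - <<'E'
from h import *
s=cv2.imread("pics/scene0.png");t=cv2.imread("pics/top0.png")
def crop(f,x0,y0,w,h,k):return cv2.resize(f[y0:y0+h,x0:x0+w],None,fx=k,fy=k,interpolation=cv2.INTER_CUBIC)
A=np.full((600,800,3),90,np.uint8)
for f,(x,y,w,h,k),(X,Y) in [(s,(365,245,60,85,4),(0,0)),(t,(80,195,45,100,4),(245,0)),(s,(190,150,110,125,3),(430,0)),(t,(190,155,155,75,3),(0,375+0))]:
    c=crop(f,x,y,w,h,k)[:600-Y,:800-X];A[Y:Y+c.shape[0],X:X+c.shape[1]]=c
cv2.imwrite("pics/c1.png",A)
gs=cen(hsvmask(s,(45,90,60),(75,255,255),(365,245,425,330)));gt=cen(hsvmask(t,(45,90,60),(75,255,255),(80,195,125,295)))
print("green",gs,gt,tri(gs[0],gt[0]))
for n,f,r in(("s",s,(190,150,235,182)),("t",t,(320,180,345,220))):
    m=hsvmask(f,(0,150,60),(8,255,255),r)|hsvmask(f,(172,150,60),(180,255,255),r);c=max(cv2.findContours(m,0,2)[0],key=cv2.contourArea);print(n,cen(m),cv2.minAreaRect(c));
for n,f,r in(("s",s,(365,245,425,330)),("t",t,(80,195,125,295))):
    m=hsvmask(f,(18,120,60),(35,255,255),r);c=np.vstack(cv2.findContours(m,0,2)[0]);print(n,cen(m),cv2.boxPoints(cv2.minAreaRect(c)).round(1).tolist())
for n,f,r in(("s",s,(190,170,300,275)),("t",t,(195,150,320,235))):
    m=hsvmask(f,(0,0,165),(180,60,255),r);c=max(cv2.findContours(m,0,2)[0],key=cv2.contourArea);print("board",n,cv2.approxPolyDP(cv2.convexHull(c),4,True)[:,0].tolist(),cv2.contourArea(c),cv2.boxPoints(cv2.minAreaRect(c)).round(1).tolist())
E
```

```text
green ((394.1744186046512, 284.72093023255815), 86.0) ((99.36134453781513, 243.57983193277312), 119.0) (array([431.92616193, 355.70696562,  41.18482858]), [0.2, 0.2])
s ((211.27272727272728, 167.0151515151515), 132.0) ((211.50001525878906, 167.00001525878906), (7.602630138397217, 17.8885440826416), 63.43495178222656)
t ((330.3862068965517, 198.4551724137931), 145.0) ((330.2787170410156, 198.43441772460938), (6.428037643432617, 23.267684936523438), 5.19442892074585)
s ((391.93602693602696, 286.8316498316498), 594.0) [[372.0, 315.0], [403.6000061035156, 251.8000030517578], [413.20001220703125, 256.6000061035156], [381.6000061035156, 319.79998779296875]]
t ((102.01220865704772, 244.20754716981133), 901.0) [[90.80000305175781, 202.60000610351562], [104.9000015258789, 201.3000030517578], [112.5, 284.8999938964844], [98.4000015258789, 286.1000061035156]]
board s [[220, 189], [237, 186], [293, 233], [255, 262], [206, 203]] 2772.0 [[204.5, 201.1999969482422], [241.3000030517578, 170.6999969482422], [293.8999938964844, 234.10000610351562], [257.20001220703125, 264.6000061035156]]
board t [[216, 169], [312, 180], [308, 222], [211, 211]] 4005.5 [[210.0, 211.1999969482422], [215.10000610351562, 168.39999389648438], [313.79998779296875, 180.1999969482422], [308.6000061035156, 223.0]]
```

View pics/c1.png

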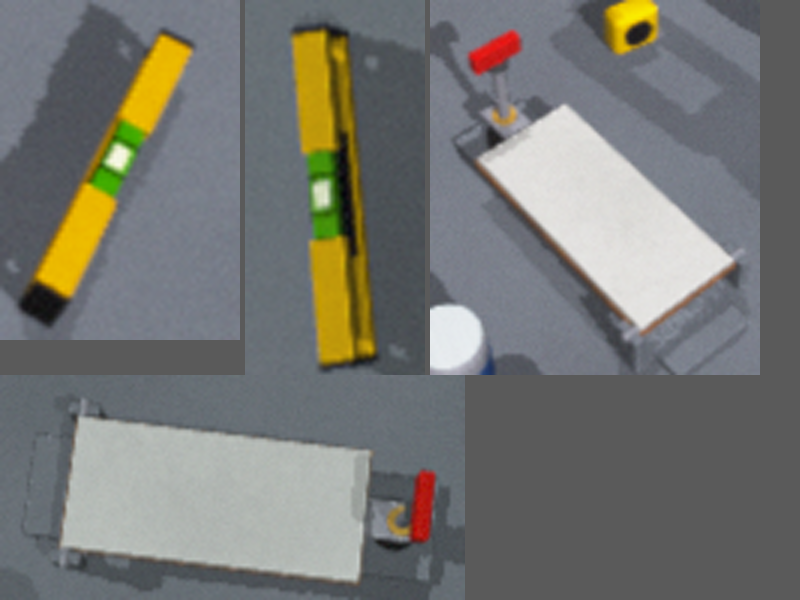

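Crop shows level upright with its top face on the left strip in the top view; bubble near middle; board corners clear, handle bar across the board direction. Now compute positions.

Run:
```python
from h import *
s=cv2.imread("pics/scene0.png");t=cv2.imread("pics/top0.png")
# board corners: refined subpixel
S=np.float32([(235,185),(206,202.7),(260,259.3),(291.7,237.7)]);T=np.float32([(309.3,223.3),(313.3,180.7),(216,169.3),(210.7,212.3)])
X=[]
for a,b in zip(S,T):
    x,e=tri(a,b);X.append(x);print("corner",x.round(1),e)
X=np.array(X);m=X.mean(0);ax=(X[0]+X[1]-X[2]-X[3])/2
print("board mid",m.round(1),"len",np.linalg.norm(ax),"yaw",np.arctan2(ax[1],ax[0]))
Xt=np.array([onz("top",p,64) for p in T]);at=(Xt[0]+Xt[1]-Xt[2]-Xt[3])/2;print("top@64",Xt.mean(0).round(1),np.linalg.norm(at),np.arctan2(at[1],at[0]))
print("handle",tri((211.3,167.0),(330.3,198.4)))
# level
m=hsvmask(t,(15,100,60),(75,255,255),(80,195,125,295))
rows=[r for r in range(207,284) if m[r].any()];L=np.float32([(np.flatnonzero(m[r])[0]-.5,r) for r in rows])
vx,vy,x0,y0=cv2.fitLine(L,cv2.DIST_HUBER,0,.01,.01).ravel()
p=lambda v:(x0+vx/vy*(v-y0),v)
a,b=onz("top",p(203),45),onz("top",p(286.5),45);d=a-b;print("level left edge",a.round(1),b.round(1),np.linalg.norm(d),"yaw",np.arctan2(d[1],d[0]))
d/=np.linalg.norm(d);nrm=np.array([d[1],-d[0],0]);print("centre from edge",((a+b)/2+12*nrm).round(1))
# ends in scene/top by triangulation: yellow top-face end mids at caps
for q,w in(((409,254.5),(97,203)),((377.5,316),(104,285.5))):print("end",tri(q,w))
```

```text
corner [ 476.  -234.1   56.3] [1.4, 1.4]
corner [ 596.9 -250.1   57.5] [1.1, 1.1]
corner [635.   25.8  59.1] [0.6, 0.6]
corner [511.7  43.7  52.6] [2.9, 2.9]
board mid [ 554.9 -103.6   56.4] len 279.30577312428926 yaw -1.7031772266294771
top@64 [ 554.8 -104.8   64. ] 276.97960841017556 -1.704114073971152
handle (array([ 532.50849095, -276.95588125,  159.18421709]), [0.5, 0.5])
level left edge [546.9 381.5  45. ] [314.4 352.7  45. ] 234.3396024240464 yaw 0.12322434776328169
centre from edge [432.1 355.2  45. ]
end (array([504.03705186, 314.1316631 , 260.78801821]), [38.4, 38.4])
end (array([ 330.96063305,  410.82661569, -279.75238597]), [61.3, 61.3])
```

The rows are not in the units I measure in: shifts go in shares of 62.5 mm and turns go in shares of 90 degrees. I convert before sending: 34 mm is 0.544, 33 mm is 0.528, 0.109 rad / 1.5708 = 0.0694.

```bash
echo '0 0 -0.24 0.0694 85;0.528 -0.512 0 0 85;0.544 -0.512 0 0 85;0.544 -0.512 0 0 85;0.544 -0.512 0 0 85' > mv.in && python3 drive.py mv.in 40; echo '0.544 -0.512 0 0 85;0.544 -0.512 0 0 85;0.544 -0.512 0 0 85;0.544 -0.512 0 0 85;0.544 -0.512 0 0 85' > mv.in && python3 drive.py mv.in;echo '0.544 -0.512 0 0 85;0.544 -0.512 0 0 85;0.544 -0.576 0 0 85;0 0 0 0 85' > mv.in && python3 drive.py mv.in
```

```text
clock: 0.72
tcp_pos: [245.4, -390.3, 256.9]
tcp_rot: [-0.0, 0.998, 0.061, 0.0]
wrist_force: [1.2, 0.1, 0.6]
gripper_width: 84.9
gripper_force: 0.0
clock: 1.35
tcp_pos: [394.4, -210.7, 257.1]
tcp_rot: [-0.0, 0.998, 0.061, -0.0]
wrist_force: [0.2, 0.2, -0.7]
gripper_width: 84.8
gripper_force: 0.0
clock: 1.85
tcp_pos: [483.8, -97.6, 256.8]
tcp_rot: [-0.001, 0.998, 0.064, -0.0]
wrist_force: [-1.3, -1.3, 0.2]
gripper_width: 84.6
gripper_force: 0.0
```

In the tool's units: -46 mm is -0.736, 1 mm is 0.016.

```bash
echo '0.016 -0.736 0 0 85;0.016 -0.736 0 0 85;0.016 -0.736 0 0 85;0.016 -0.736 0 0 85;0 -0.736 0 0 85' > mv.in && python3 drive.py mv.in ; echo '0 -0.736 0 0 85;0 -0.736 0 0 85;0 -0.736 0 0 85;0 -0.736 0.64 0 85;0 -0.672 0.64 0 85' > mv.in && python3 drive.py mv.in;echo '0 0 0.8 0 85;0 0 0 0 85;0 0 0 0 85' > mv.in && python3 drive.py mv.in
python3 - <<'E'
from h import *
s=read_state();print(s["tcp_pos"],s["tcp_rot"])
A=np.full((384,800,3),90,np.uint8)
a=camrig.grab_frame("scene");b=camrig.grab_frame("top")
A[:,:400]=cv2.resize(a[230:340,340:455],(400,384));A[:,400:]=cv2.resize(b[190:300,60:175],(400,384));cv2.imwrite("pics/c2.png",A)
E
```

```text
clock: 2.48
tcp_pos: [458.1, 128.6, 257.1]
tcp_rot: [0.0, 0.998, 0.061, -0.0]
wrist_force: [0.8, 0.4, 0.5]
gripper_width: 84.7
gripper_force: 0.0
clock: 3.1
tcp_pos: [431.3, 353.2, 176.7]
tcp_rot: [-0.0, 0.998, 0.061, 0.001]
wrist_force: [1.0, 0.2, 0.1]
gripper_width: 84.9
gripper_force: 0.0
clock: 3.48
tcp_pos: [432.1, 352.2, 128.8]
tcp_rot: [-0.0, 0.998, 0.061, 0.001]
wrist_force: [0.9, -1.0, 0.5]
gripper_width: 85.1
gripper_force: 0.0
[432.10902148 352.15984864 128.77496964] [-1.82076926e-04  9.98151260e-01  6.07744256e-02  7.06175915e-04]
```

View pics/c2.png

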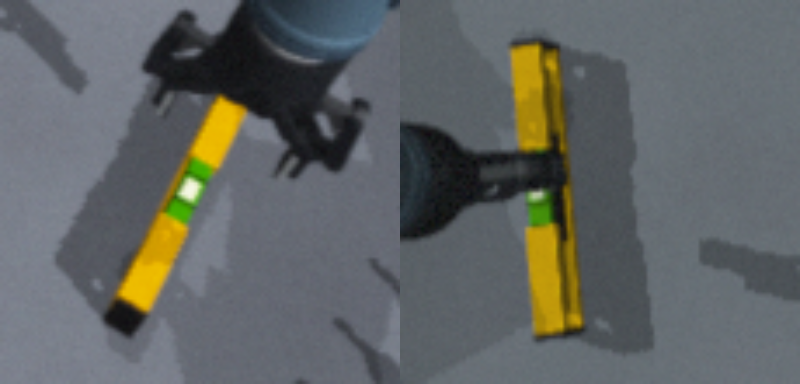

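The fingers straddle the level, centred over the vial. Descend and grip.

In the tool's units: 40 mm is 0.64, 29 mm is 0.464.

```bash
echo '0 -0.048 0.64 0 85;0 0 0.64 0 85;0 0 0.464 0 85;0 0 0 0 85;0 0 0 0 18' > mv.in && python3 drive.py mv.in 60; echo '0 0 0 0 18;0 0 0 0 18;0 0 0 0 18;0 0 0 0 18;0 0 0 0 18' > mv.in && python3 drive.py mv.in
```

```text
clock: 4.2
tcp_pos: [432.2, 356.2, 20.4]
tcp_rot: [-0.001, 0.998, 0.061, 0.002]
wrist_force: [0.3, 0.2, 0.1]
gripper_width: 69.2
gripper_force: 0.0
clock: 4.82
tcp_pos: [431.2, 356.0, 19.5]
tcp_rot: [-0.0, 0.998, 0.061, 0.001]
wrist_force: [-0.4, -2.2, 6.9]
gripper_width: 23.4
gripper_force: 60.7
```

In the tool's units: -50 mm is -0.8, 47 mm is 0.752.

```bash
echo '0 0 -0.64 0 18;0 0 -0.8 0 18;0 0 -0.8 0 18;0 0 -0.8 0 18;0.096 0.752 0 0 18' > mv.in && python3 drive.py mv.in; echo '0.096 0.752 0 0 18;0.096 0.752 0 0 18;0.112 0.752 0 0 18;0.112 0.752 0 0 18;0.112 0.752 0 0 18' > mv.in && python3 drive.py mv.in;echo '0.112 0.752 0 0 18;0.112 0.752 0 0 18;0.112 0.768 0 0 18;0.112 0.768 0 0 18;0 0 0 -0.1197 18' > mv.in && python3 drive.py mv.in;echo '0 0 0 -0.1197 18;0 0 0 -0.1197 18;0 0 0 -0.1197 18;0 0 0 -0.1197 18;0 0 0 -0.1197 18' > mv.in && python3 drive.py mv.in;echo '0 0 0 -0.1197 18;0 0 0 0 18;0 0 0 0 18' > mv.in && python3 drive.py mv.in
```

```text
clock: 5.45
tcp_pos: [444.0, 312.5, 212.8]
tcp_rot: [-0.002, 0.998, 0.063, 0.004]
wrist_force: [2.1, -0.2, -3.8]
gripper_width: 23.3
gripper_force: 59.9
clock: 6.08
tcp_pos: [503.4, 79.2, 207.9]
tcp_rot: [-0.0, 0.998, 0.061, -0.001]
wrist_force: [0.4, -0.0, -3.4]
gripper_width: 23.4
gripper_force: 59.8
clock: 6.7
tcp_pos: [555.2, -108.2, 207.4]
tcp_rot: [0.0, 0.988, 0.155, -0.0]
wrist_force: [-1.8, 0.7, -2.7]
gripper_width: 23.3
gripper_force: 59.9
clock: 7.32
tcp_pos: [554.2, -104.2, 207.6]
tcp_rot: [-0.001, 0.81, 0.587, -0.0]
wrist_force: [-0.1, 0.3, -2.6]
gripper_width: 23.8
gripper_force: 59.9
clock: 7.7
tcp_pos: [554.6, -104.4, 208.0]
tcp_rot: [-0.0, 0.755, 0.656, -0.0]
wrist_force: [-0.7, -0.1, -2.9]
gripper_width: 23.3
gripper_force: 59.9
```

Run:
```python
from h import *
s=read_state();q=s["tcp_rot"];print(s["tcp_pos"],"yaw",2*np.arctan2(q[2],q[1]),s["joint_positions"].round(2))
A=np.full((480,800,3),90,np.uint8)
a=camrig.grab_frame("scene");b=camrig.grab_frame("top")
A[:,:400]=cv2.resize(a[120:300,160:310],(400,480));A[:,400:]=cv2.resize(b[110:290,190:340],(400,480));cv2.imwrite("pics/c3.png",A)
```

```text
[ 554.61390586 -104.41797806  207.97546647] yaw 1.4317029239147425 [-0.38  0.31  1.55  0.    1.28 -0.24]
```

View pics/c3.png

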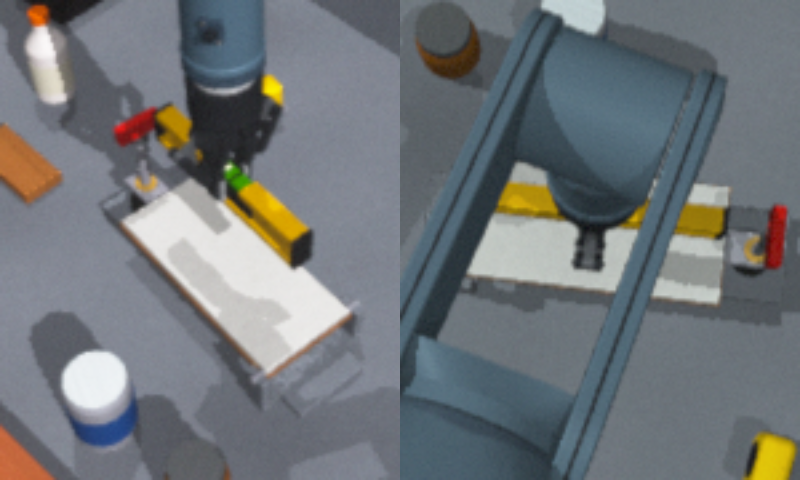

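Level held over the board, aligned. Descend.

In the tool's units: 45 mm is 0.72, 40 mm is 0.64.

```bash
echo '0 0 0.72 0 18;0 0 0.64 0 18;0 0 0.4 0 18;0 0 0.08 0 18;0 0 0 0 18' > mv.in && python3 drive.py mv.in; echo '0 0 0.032 0 18;0 0 0.016 0 18;0 0 0.016 0 18;0 0 0.016 0 18;0 0 0 0 18' > mv.in && python3 drive.py mv.in
```

```text
clock: 8.43
tcp_pos: [555.3, -104.7, 93.8]
tcp_rot: [0.0, 0.754, 0.657, 0.0]
wrist_force: [0.7, 1.1, -2.3]
gripper_width: 23.8
gripper_force: 60.0
clock: 9.05
tcp_pos: [554.8, -104.5, 88.3]
tcp_rot: [-0.0, 0.753, 0.658, -0.0]
wrist_force: [0.3, -1.1, -3.2]
gripper_width: 23.3
gripper_force: 60.0
```

In the tool's units: 1 mm is 0.016.

```bash
echo '0 0 0.016 0 18;0 0 0.016 0 18;0 0 0.016 0 18;0 0 0 0 18;0 0 0 0 18' > mv.in && python3 drive.py mv.in; echo '0 0 0.016 0 18;0 0 0 0 18' > mv.in && python3 drive.py mv.in; echo '0 0 0.016 0 18;0 0 0 0 18' > mv.in && python3 drive.py mv.in
```

```text
clock: 9.68
tcp_pos: [554.9, -104.6, 85.3]
tcp_rot: [0.0, 0.753, 0.658, 0.0]
wrist_force: [0.1, 0.3, -3.0]
gripper_width: 23.3
gripper_force: 60.0
clock: 9.93
tcp_pos: [554.8, -104.5, 84.2]
tcp_rot: [-0.0, 0.753, 0.658, -0.0]
wrist_force: [0.2, -0.3, -2.6]
gripper_width: 23.4
gripper_force: 60.0
clock: 10.18
tcp_pos: [554.9, -104.6, 83.4]
tcp_rot: [0.0, 0.753, 0.658, 0.0]
wrist_force: [0.2, 0.3, -1.6]
gripper_width: 23.5
gripper_force: 60.1
```

In the tool's units: 0.5 mm is 0.008.

```bash
echo '0 0 0.008 0 18;0 0 0 0 18' > mv.in && python3 drive.py mv.in; echo '0 0 0.008 0 18;0 0 0 0 18' > mv.in && python3 drive.py mv.in; echo '0 0 0.008 0 18;0 0 0 0 18' > mv.in && python3 drive.py mv.in
```

```text
clock: 10.42
tcp_pos: [555.0, -104.7, 83.1]
tcp_rot: [0.0, 0.753, 0.658, 0.0]
wrist_force: [0.4, -0.7, 0.8]
gripper_width: 23.4
gripper_force: 60.4
clock: 10.68
tcp_pos: [555.0, -104.7, 82.7]
tcp_rot: [0.0, 0.753, 0.658, 0.0]
wrist_force: [-1.9, -1.6, 3.3]
gripper_width: 23.5
gripper_force: 60.8
clock: 10.92
tcp_pos: [555.1, -104.9, 82.2]
tcp_rot: [0.0, 0.753, 0.658, 0.0]
wrist_force: [-0.7, -2.7, 5.0]
gripper_width: 23.4
gripper_force: 61.2
```

In the tool's units: 0.5 mm is 0.008.

```bash
echo '0 0 0.008 0 18;0 0 0.008 0 18;0 0 0.008 0 18;0 0 0.008 0 18;0 0 0 0 18' > mv.in && python3 drive.py mv.in; echo '0 0 0.008 0 18;0 0 0 0 18;0 0 0 0 18' > mv.in && python3 drive.py mv.in
```

```text
clock: 11.55
tcp_pos: [555.2, -104.9, 81.9]
tcp_rot: [0.001, 0.753, 0.658, 0.0]
wrist_force: [-6.9, -0.5, 17.8]
gripper_width: 23.3
gripper_force: 62.9
clock: 11.92
tcp_pos: [555.3, -105.0, 81.9]
tcp_rot: [0.001, 0.753, 0.658, 0.0]
wrist_force: [-6.7, -0.6, 21.0]
gripper_width: 23.5
gripper_force: 63.3
```

In the tool's units: -1.5 mm is -0.024, -1 mm is -0.016.

```bash
echo '0 0 -0.024 0 18;0 0 -0.016 0 18;0 0 0 0 85;0 0 0 0 85;0 0 0 0 85' > mv.in && python3 drive.py mv.in; echo '0 0 0 0 85;0 0 0 0 85;0 0 -0.64 0 85;0 0 -0.8 0 85;0 0 -0.64 0 85' > mv.in && python3 drive.py mv.in
python3 - <<'E'
from h import *
s=read_state();q=s["tcp_rot"];print(s["tcp_pos"],"yaw",2*np.arctan2(q[2],q[1]))
a=camrig.grab_frame("scene");cv2.imwrite("pics/s4.png",a);cv2.imwrite("pics/c4.png",cv2.resize(a[150:270,180:320],(700,600),interpolation=cv2.INTER_CUBIC))
E
```

```text
clock: 12.55
tcp_pos: [554.7, -104.3, 81.4]
tcp_rot: [-0.0, 0.753, 0.658, -0.0]
wrist_force: [1.1, -1.0, -0.1]
gripper_width: 76.5
gripper_force: 0.0
clock: 13.18
tcp_pos: [555.1, -104.6, 213.8]
tcp_rot: [0.001, 0.753, 0.658, 0.0]
wrist_force: [-0.4, 0.1, -0.2]
gripper_width: 85.2
gripper_force: 0.0
[ 555.09422371 -104.6454999   213.79198254] yaw 1.435309289236087
```

View pics/c4.png

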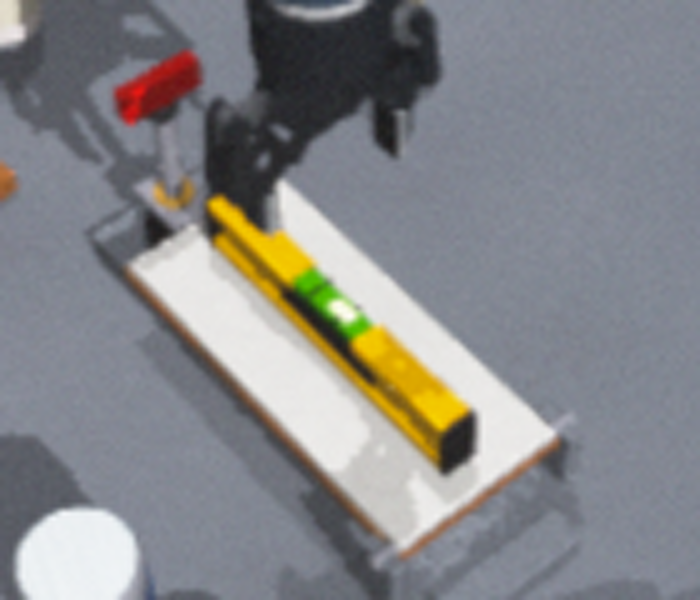

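Level seated near the middle; bubble (343,310 in the crop) is toward the hinge end, so clockwise is needed. Measure bubble and handle angle.

```bash
cat >> h.py <<'E'
U=np.array([np.cos(-1.704),np.sin(-1.704),0])
def bubble(f,n="scene",C=(554.8,-104.5,107.)):
    # profile along vial; + towards the foot. Green window ends are the reference (+-31.5)
    V=np.array([-U[1],U[0],0]);t=np.arange(-50,50.01,.25);out=[]
    hsv=cv2.cvtColor(f,cv2.COLOR_BGR2HSV).astype(np.float32)
    P=[]
    for w in(-3,-1.5,0,1.5,3):
        p=np.float32([proj(n,np.array(C)+a*U+w*V) for a in t])
        P.append(cv2.remap(f.astype(np.float32),p[:,0:1],p[:,1:2],cv2.INTER_LINEAR)[:,0])
    p=np.mean(P,0);b,g,r=p.T
    gr=g-r;                          # yellow ~<0, green >0, pale ~0
    m=(gr>40);i=np.flatnonzero(m);lo,hi=t[i[0]],t[i[-1]];mid=(lo+hi)/2
    w=np.clip(b-60,0,None)*((t>lo)&(t<hi));bc=(w*t).sum()/w.sum()
    return lo,hi,bc,(bc-mid)*63/(hi-lo),p,t
E
python3 - <<'E'
from h import *
f=cv2.imread("pics/s4.png");lo,hi,bc,off,p,t=bubble(f);print(lo,hi,bc,off)
for k in range(0,len(t),8):print(t[k],p[k].round().astype(int).tolist(),end=" ")
tp=cv2.imread("pics/top0.png");m=hsvmask(tp,(0,150,60),(8,255,255),(320,180,345,220))|hsvmask(tp,(172,150,60),(180,255,255),(320,180,345,220))
rows=[r for r in range(182,218) if m[r].sum()>255*3];print("\n",[(r,np.flatnonzero(m[r])[[0,-1]].tolist()) for r in rows])
rows=rows[1:-1]
L=np.float32([(np.flatnonzero(m[r])[-1],r) for r in rows]);vx,vy,x0,y0=cv2.fitLine(L,cv2.DIST_HUBER,0,.01,.01).ravel()
a=onz("top",(x0,y0),172);b=onz("top",(x0+20*vx,y0+20*vy),172);print("bar yaw",np.arctan((b-a)[1]/(b-a)[0]))
E
```

```text
-31.25 27.25 -11.10112664581604 -9.801213310878811
-50.0 [0, 186, 234] -48.0 [0, 191, 237] -46.0 [0, 193, 239] -44.0 [0, 195, 240] -42.0 [0, 197, 241] -40.0 [0, 198, 241] -38.0 [0, 199, 240] -36.0 [0, 199, 234] -34.0 [1, 199, 212] -32.0 [3, 193, 167] -30.0 [3, 188, 120] -28.0 [3, 186, 96] -26.0 [8, 187, 90] -24.0 [35, 193, 106] -22.0 [84, 205, 140] -20.0 [146, 222, 186] -18.0 [195, 236, 221] -16.0 [214, 241, 235] -14.0 [215, 241, 237] -12.0 [215, 241, 237] -10.0 [217, 245, 240] -8.0 [214, 244, 237] -6.0 [208, 243, 235] -4.0 [189, 238, 224] -2.0 [142, 224, 187] 0.0 [81, 206, 139] 2.0 [33, 192, 104] 4.0 [11, 186, 88] 6.0 [4, 180, 81] 8.0 [4, 170, 77] 10.0 [10, 152, 71] 12.0 [14, 140, 67] 14.0 [12, 148, 70] 16.0 [5, 167, 76] 18.0 [3, 179, 81] 20.0 [3, 183, 82] 22.0 [1, 184, 85] 24.0 [1, 184, 97] 26.0 [1, 188, 123] 28.0 [0, 191, 166] 30.0 [0, 192, 208] 32.0 [0, 193, 231] 34.0 [0, 195, 239] 36.0 [0, 197, 241] 38.0 [0, 198, 242] 40.0 [0, 198, 242] 42.0 [0, 199, 242] 44.0 [0, 199, 242] 46.0 [0, 198, 242] 48.0 [0, 197, 241] 50.0 [0, 197, 241] 
 [(187, [330, 333]), (188, [330, 334]), (189, [329, 334]), (190, [329, 334]), (191, [329, 334]), (192, [328, 334]), (193, [328, 334]), (194, [328, 333]), (195, [328, 333]), (196, [328, 333]), (197, [328, 333]), (198, [328, 333]), (199, [327, 333]), (200, [327, 333]), (201, [327, 333]), (202, [327, 333]), (203, [327, 333]), (204, [327, 333]), (205, [327, 332]), (206, [327, 332]), (207, [327, 332]), (208, [327, 332]), (209, [327, 332])]
bar yaw -0.1472340989823423
```

In the tool's units: -43.6 mm is -0.6976, -0.188 rad / 1.5708 = -0.1197.

```bash
echo '-0.6976 0 0 0 85;-0.6976 0 0 0 85;-0.6976 0 0 0 85;-0.6976 0 0 0 85;0 0 0 -0.1197 85' > mv.in && python3 drive.py mv.in; echo '0 0 0 -0.1197 85;0 0 0 -0.1197 85;0 0 0 -0.1197 85;0 0 0 -0.1197 85;0 0 0 -0.1197 85' > mv.in && python3 drive.py mv.in; echo '0 0 0 -0.1197 85;0 0 0 -0.1197 85;0 0 0 -0.0458 85;0 0 0 0 85;0 0 0 0 85' > mv.in && python3 drive.py mv.in
python3 - <<'E'
from h import *
s=read_state();q=s["tcp_rot"];print(s["tcp_pos"],"yaw",2*np.arctan2(q[2],q[1]),s["joint_positions"][5])
a=camrig.grab_frame("scene");print(bubble(a)[:4]);b=camrig.grab_frame("top")
A=np.full((480,800,3),90,np.uint8)
A[:,:400]=cv2.resize(a[110:230,160:260],(400,480));A[:,400:]=cv2.resize(b[140:260,280:380],(400,480));cv2.imwrite("pics/c5.png",A)
E
```

```text
clock: 13.85
tcp_pos: [530.5, -280.8, 211.3]
tcp_rot: [0.0, 0.688, 0.725, -0.0]
wrist_force: [-0.5, 0.9, -0.8]
gripper_width: 84.4
gripper_force: 0.0
clock: 14.48
tcp_pos: [531.2, -277.3, 211.5]
tcp_rot: [-0.0, 0.284, 0.959, 0.0]
wrist_force: [-0.1, -0.1, -0.5]
gripper_width: 85.3
gripper_force: 0.0
clock: 15.1
tcp_pos: [531.2, -277.3, 211.7]
tcp_rot: [-0.0, 0.068, 0.998, 0.0]
wrist_force: [0.0, 0.7, -0.3]
gripper_width: 84.9
gripper_force: 0.0
[ 531.21303294 -277.33366943  211.65391852] yaw 3.005794200834643 -2.1021174678652526
(np.float64(-31.0), np.float64(27.25), np.float64(-11.266540007836337), np.float64(-10.157373742380932))
```

View pics/c5.png

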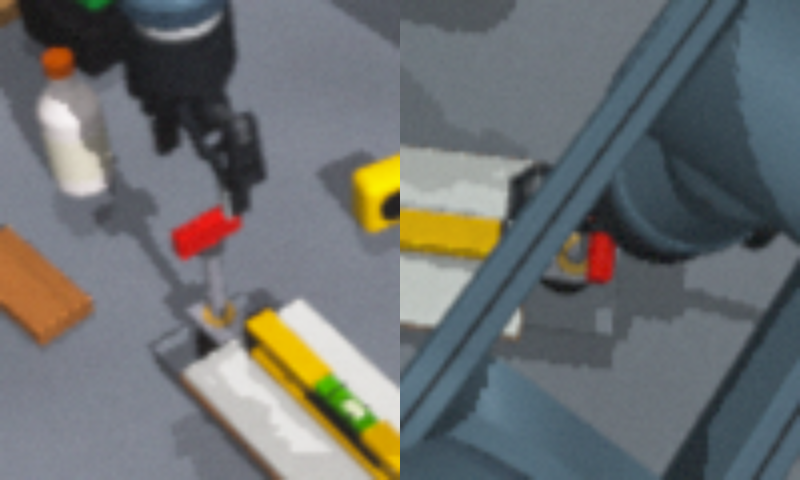

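Fingers straddle the red bar at matching yaw. Descend, grip, turn clockwise 1.84 rad.

In the tool's units: 30 mm is 0.48, 28 mm is 0.448.

```bash
echo '0 0 0.48 0 85;0 0 0.448 0 85;0 0 0 0 85;0 0 0 0 8;0 0 0 0 8' > mv.in && python3 drive.py mv.in 60; echo '0 0 0 0 8;0 0 0 0 8;0 0 0 0 8;0 0 0 0 8;0 0 0 0 8' > mv.in && python3 drive.py mv.in; echo '0 0 0 0 8;0 0 0 0 8' > mv.in && python3 drive.py mv.in
```

```text
clock: 15.82
tcp_pos: [532.1, -278.0, 155.4]
tcp_rot: [0.001, 0.067, 0.998, -0.001]
wrist_force: [-0.1, -0.7, -0.0]
gripper_width: 50.8
gripper_force: 0.0
clock: 16.45
tcp_pos: [531.6, -278.5, 155.1]
tcp_rot: [0.001, 0.067, 0.998, -0.001]
wrist_force: [-1.4, -3.4, 5.1]
gripper_width: 19.5
gripper_force: 58.6
clock: 16.7
tcp_pos: [531.7, -278.5, 155.2]
tcp_rot: [0.001, 0.067, 0.998, -0.001]
wrist_force: [-2.6, -3.0, 6.4]
gripper_width: 19.7
gripper_force: 58.6
```

Run:
```python
from h import *
a=camrig.grab_frame("scene");cv2.imwrite("pics/s6.png",a)
print(bubble(a)[:4]);b=camrig.grab_frame("top")
A=np.full((480,800,3),90,np.uint8)
A[:,:400]=cv2.resize(a[130:202,180:240],(400,480),interpolation=cv2.INTER_CUBIC);A[:,400:]=cv2.resize(b[160:232,300:360],(400,480),interpolation=cv2.INTER_CUBIC);cv2.imwrite("pics/c6.png",A)
```

```text
(np.float64(-31.0), np.float64(26.5), np.float64(-11.270185336895398), np.float64(-9.882985673468001))
```

View pics/c6.png

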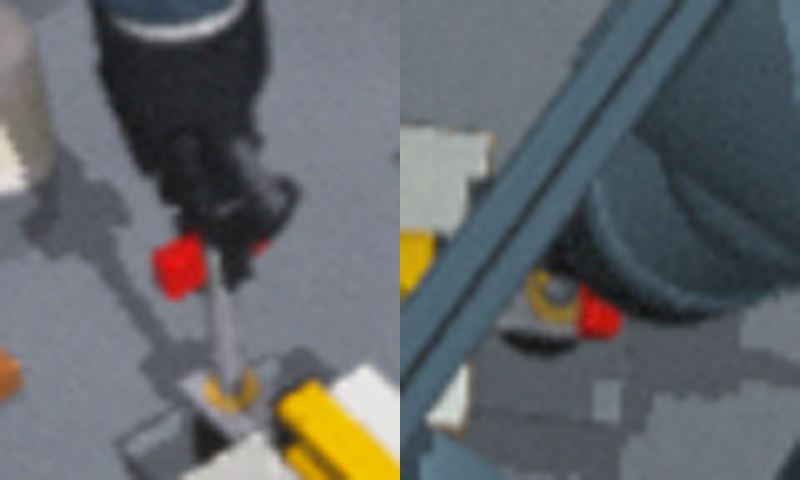

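Bar is between the fingers. Turn part way and check the bubble's response.

In the tool's units: 0.15 rad / 1.5708 = 0.0955.

```bash
echo '0 0 0 0.0955 8;0 0 0 0.0955 8;0 0 0 0.0955 8;0 0 0 0.0955 8;0 0 0 0 8' > mv.in && python3 drive.py mv.in; echo '0 0 0 0 8;0 0 0 0 8;0 0 0 0 8;0 0 0 0 8;0 0 0 0 8' > mv.in && python3 drive.py mv.in;  echo '0 0 0 0 8;0 0 0 0 8;0 0 0 0 8;0 0 0 0 8;0 0 0 0 8' > mv.in && python3 drive.py mv.in
python3 - <<'E'
from h import *
a=camrig.grab_frame("scene");cv2.imwrite("pics/s7.png",a)
print(bubble(a)[:4]);s=read_state();q=s["tcp_rot"];print("yaw",2*np.arctan2(q[2],q[1]),s["torque"])
E
```

```text
clock: 17.42
tcp_pos: [531.8, -278.2, 155.1]
tcp_rot: [0.001, 0.36, 0.933, -0.001]
wrist_force: [-1.7, -2.8, 6.2]
gripper_width: 19.2
gripper_force: 58.7
clock: 18.05
tcp_pos: [531.8, -278.3, 155.2]
tcp_rot: [0.001, 0.359, 0.933, -0.001]
wrist_force: [-1.1, -2.4, 6.2]
gripper_width: 20.0
gripper_force: 58.7
clock: 18.68
tcp_pos: [531.8, -278.3, 155.1]
tcp_rot: [0.001, 0.359, 0.933, -0.001]
wrist_force: [-1.2, -2.2, 6.2]
gripper_width: 20.1
gripper_force: 58.7
(np.float64(-31.0), np.float64(26.75), np.float64(-7.333316305681155), np.float64(-5.681799606197624))
yaw 2.407088281775102 [-0.37338616  0.27209781 -0.02896551]
```

In the tool's units: 0.18 rad / 1.5708 = 0.1146.

```bash
echo '0 0 0 0.1146 8;0 0 0 0.1146 8;0 0 0 0.1146 8;0 0 0 0.1146 8;0 0 0 0 8' > mv.in && python3 drive.py mv.in; echo '0 0 0 0 8;0 0 0 0 8;0 0 0 0 8;0 0 0 0 8;0 0 0 0 8' > mv.in && python3 drive.py mv.in >/dev/null;  echo '0 0 0 0 8;0 0 0 0 8;0 0 0 0 8;0 0 0 0 8;0 0 0 0 8' > mv.in && python3 drive.py mv.in; echo '0 0 0 0 8;0 0 0 0 8;0 0 0 0 8;0 0 0 0 8;0 0 0 0 8' > mv.in && python3 drive.py mv.in >/dev/null
python3 - <<'E'
from h import *
for k in range(3):
    a=camrig.grab_frame("scene");r=bubble(a);print(r[:4])
cv2.imwrite("pics/s8.png",a);p,t=r[4:];print([(float(t[k]),p[k].round().astype(int).tolist()) for k in range(60,340,8)])
s=read_state();q=s["tcp_rot"];print("yaw",2*np.arctan2(q[2],q[1]))
E
```

```text
clock: 19.35
tcp_pos: [532.1, -278.1, 155.2]
tcp_rot: [0.002, 0.666, 0.746, 0.0]
wrist_force: [-0.7, -2.4, 5.7]
gripper_width: 19.3
gripper_force: 58.6
clock: 20.6
tcp_pos: [532.0, -278.1, 155.2]
tcp_rot: [0.001, 0.665, 0.747, 0.0]
wrist_force: [0.1, -1.2, 4.8]
gripper_width: 19.6
gripper_force: 58.6
(np.float64(-31.0), np.float64(27.0), np.float64(-3.3102864234962097), np.float64(-1.423242149659676))
(np.float64(-31.0), np.float64(27.25), np.float64(-3.236726794293085), np.float64(-1.4727688933985297))
(np.float64(-31.0), np.float64(27.0), np.float64(-3.328553809826578), np.float64(-1.443084310673697))
[(-35.0, [0, 169, 196]), (-33.0, [2, 169, 162]), (-31.0, [2, 161, 117]), (-29.0, [3, 153, 83]), (-27.0, [3, 149, 69]), (-25.0, [3, 149, 65]), (-23.0, [3, 149, 65]), (-21.0, [3, 146, 64]), (-19.0, [9, 142, 64]), (-17.0, [24, 135, 68]), (-15.0, [57, 135, 90]), (-13.0, [104, 158, 133]), (-11.0, [148, 194, 178]), (-9.0, [174, 216, 206]), (-7.0, [182, 224, 215]), (-5.0, [186, 226, 218]), (-3.0, [184, 225, 217]), (-1.0, [183, 225, 216]), (1.0, [179, 222, 212]), (3.0, [165, 214, 199]), (5.0, [135, 197, 171]), (7.0, [90, 170, 129]), (9.0, [48, 141, 87]), (11.0, [26, 119, 63]), (13.0, [19, 113, 56]), (15.0, [13, 126, 60]), (17.0, [7, 141, 65]), (19.0, [5, 146, 66]), (21.0, [2, 148, 66]), (23.0, [1, 148, 70]), (25.0, [1, 150, 83]), (27.0, [1, 155, 112]), (29.0, [0, 162, 157]), (31.0, [0, 167, 195]), (33.0, [0, 173, 217])]
yaw 1.6870586942925392
```

In the tool's units: 0.13 rad / 1.5708 = 0.0828.

```bash
echo '0 0 0 0.0828 8;0 0 0 0.0828 8;0 0 0 0 8;0 0 0 0 8;0 0 0 0 8' > mv.in && python3 drive.py mv.in; echo '0 0 0 0 8;0 0 0 0 8;0 0 0 0 8;0 0 0 0 8;0 0 0 0 8' > mv.in && python3 drive.py mv.in >/dev/null;  echo '0 0 0 0 8;0 0 0 0 8;0 0 0 0 8;0 0 0 0 8;0 0 0 0 8' > mv.in && python3 drive.py mv.in; echo '0 0 0 0 8;0 0 0 0 8;0 0 0 0 8;0 0 0 0 8;0 0 0 0 8' > mv.in && python3 drive.py mv.in >/dev/null
python3 - <<'E'
from h import *
for k in range(3):
    a=camrig.grab_frame("scene");r=bubble(a);print(r[:4])
cv2.imwrite("pics/s9.png",a);p,t=r[4:];print([(float(t[k]),int(p[k,1]),int(p[k,0])) for k in range(100,280,4)])
E
```

```text
clock: 22.0
tcp_pos: [532.2, -278.1, 155.2]
tcp_rot: [0.002, 0.756, 0.655, 0.0]
wrist_force: [0.6, -1.4, 5.7]
gripper_width: 19.8
gripper_force: 58.6
clock: 23.25
tcp_pos: [532.2, -278.1, 155.2]
tcp_rot: [0.002, 0.756, 0.655, 0.0]
wrist_force: [-0.4, -1.0, 6.9]
gripper_width: 19.6
gripper_force: 58.6
(np.float64(-31.0), np.float64(27.25), np.float64(-1.8914361673664748), np.float64(-0.017776455692496345))
(np.float64(-31.25), np.float64(27.0), np.float64(-1.974238872242497), np.float64(0.1630549536261405))
(np.float64(-31.0), np.float64(27.25), np.float64(-1.8799314488644492), np.float64(-0.0053335841795759415))
[(-25.0, 149, 1), (-24.0, 149, 1), (-23.0, 149, 2), (-22.0, 148, 2), (-21.0, 147, 2), (-20.0, 146, 3), (-19.0, 142, 5), (-18.0, 137, 9), (-17.0, 132, 15), (-16.0, 128, 25), (-15.0, 126, 36), (-14.0, 130, 52), (-13.0, 142, 70), (-12.0, 156, 88), (-11.0, 176, 111), (-10.0, 194, 132), (-9.0, 207, 151), (-8.0, 217, 166), (-7.0, 222, 175), (-6.0, 225, 181), (-5.0, 227, 184), (-4.0, 227, 185), (-3.0, 226, 185), (-2.0, 227, 186), (-1.0, 227, 186), (0.0, 227, 186), (1.0, 226, 183), (2.0, 224, 180), (3.0, 220, 174), (4.0, 216, 166), (5.0, 210, 153), (6.0, 200, 137), (7.0, 187, 118), (8.0, 170, 97), (9.0, 152, 75), (10.0, 134, 56), (11.0, 121, 42), (12.0, 114, 31), (13.0, 114, 24), (14.0, 118, 18), (15.0, 125, 13), (16.0, 133, 10), (17.0, 139, 8), (18.0, 143, 9), (19.0, 145, 9)]
```

Bubble centred. Release the handle, move back over the level and turn so the open fingertips straddle the vial lengthways.

The rows are not in the units I measure in: shifts go in shares of 62.5 mm and turns go in shares of 90 degrees. I convert before sending: 43.6 mm is 0.6976, -40 mm is -0.64, -0.188 rad / 1.5708 = -0.1197.

```bash
echo '0 0 0 0 85;0 0 0 0 85;0 0 0 0 85;0 0 0 0 85;0 0 0 0 85' > mv.in && python3 drive.py mv.in; echo '0 0 -0.32 0 85;0 0 -0.64 0 85;0.6976 -0.0096 0 0 85;0.6976 -0.0096 0 0 85;0.6976 -0.0096 0 0 85' > mv.in && python3 drive.py mv.in; echo '0.6976 -0.0096 0 0 85;0 0 0 -0.1197 85;0 0 0 -0.1197 85;0 0 0 -0.1197 85;0 0 0 -0.1197 85' > mv.in && python3 drive.py mv.in; echo '0 0 0 -0.1197 85;0 0 0 -0.1197 85;0 0 0 -0.1197 85;0 0 0 -0.1197 85;0 0 0 -0.049 85' > mv.in && python3 drive.py mv.in; echo '0 0 0 0 85;0 0 0 0 85;0 0 0 0 85' > mv.in && python3 drive.py mv.in
python3 - <<'E'
from h import *
s=read_state();q=s["tcp_rot"];print(s["tcp_pos"],"yaw",2*np.arctan2(q[2],q[1]),s["joint_positions"][5],s["wrist_force"])
a=camrig.grab_frame("scene");print(bubble(a)[:4]);b=camrig.grab_frame("top")
A=np.full((480,800,3),90,np.uint8)
A[:,:400]=cv2.resize(a[130:274,190:310],(400,480),interpolation=cv2.INTER_CUBIC);A[:,400:]=cv2.resize(b[130:274,220:340],(400,480),interpolation=cv2.INTER_CUBIC);cv2.imwrite("pics/c7.png",A)
E
```

```text
clock: 24.65
tcp_pos: [531.3, -277.3, 153.7]
tcp_rot: [-0.0, 0.756, 0.655, 0.0]
wrist_force: [0.1, 0.1, 0.6]
gripper_width: 84.9
gripper_force: 0.0
clock: 25.28
tcp_pos: [548.2, -146.5, 214.0]
tcp_rot: [0.0, 0.756, 0.654, 0.0]
wrist_force: [0.9, 0.0, 0.3]
gripper_width: 85.2
gripper_force: 0.0
clock: 25.9
tcp_pos: [553.8, -104.3, 213.8]
tcp_rot: [0.0, 0.461, 0.887, 0.0]
wrist_force: [0.5, 0.2, 1.0]
gripper_width: 84.8
gripper_force: 0.0
clock: 26.52
tcp_pos: [553.8, -104.4, 213.8]
tcp_rot: [-0.0, 0.067, 0.998, 0.0]
wrist_force: [-1.1, -0.5, 0.2]
gripper_width: 84.9
gripper_force: 0.0
clock: 26.9
tcp_pos: [553.8, -104.4, 213.8]
tcp_rot: [0.0, 0.069, 0.998, 0.0]
wrist_force: [-0.1, 0.3, -1.1]
gripper_width: 85.1
gripper_force: 0.0
[ 553.84473427 -104.41264186  213.82106269] yaw 3.0034091558676677 -1.8168704539948217 [-0.14143827  0.30553265 -1.14291239]
(np.float64(-31.5), np.float64(27.5), np.float64(-1.8422999017588566), np.float64(0.1683916303252887))
```

View pics/c7.png

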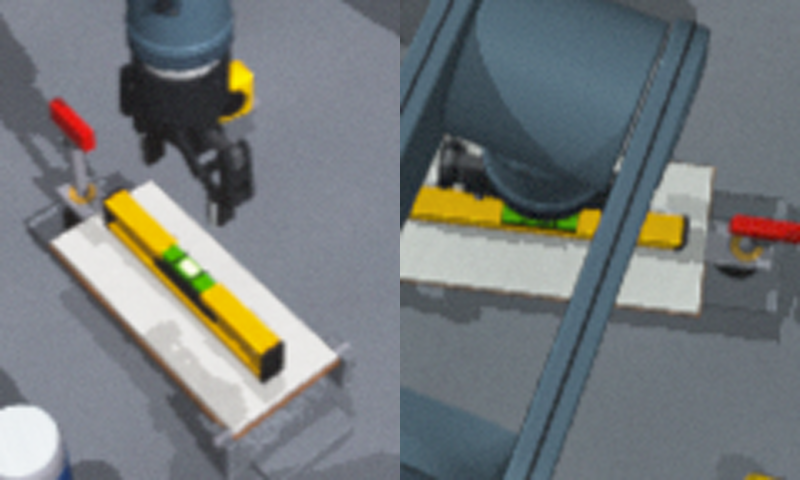

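Bubble still centred; fingers straddle along the level. Descend to press.

In the tool's units: 40 mm is 0.64, 35 mm is 0.56.

```bash
echo '-0.016 0 0.64 0 85;0 0 0.56 0 85;0 0 0.16 0 85;0 0 0 0 85' > mv.in && python3 drive.py mv.in; echo '0 0 0.032 0 85;0 0 0.032 0 85;0 0 0 0 85' > mv.in && python3 drive.py mv.in; echo '0 0 0.032 0 85;0 0 0.016 0 85;0 0 0 0 85' > mv.in && python3 drive.py mv.in;  echo '0 0 0.016 0 85;0 0 0.016 0 85;0 0 0 0 85' > mv.in && python3 drive.py mv.in
```

```text
clock: 27.5
tcp_pos: [554.9, -104.6, 128.8]
tcp_rot: [-0.0, 0.069, 0.998, 0.0]
wrist_force: [0.0, -0.1, -0.3]
gripper_width: 85.0
gripper_force: 0.0
clock: 27.88
tcp_pos: [555.1, -104.6, 125.4]
tcp_rot: [0.0, 0.069, 0.998, -0.0]
wrist_force: [-0.7, -0.3, -0.5]
gripper_width: 85.1
gripper_force: 0.0
clock: 28.25
tcp_pos: [554.7, -104.5, 121.7]
tcp_rot: [-0.0, 0.069, 0.998, 0.0]
wrist_force: [-0.2, 0.4, 0.7]
gripper_width: 85.0
gripper_force: 0.0
clock: 28.62
tcp_pos: [554.8, -104.5, 119.7]
tcp_rot: [-0.0, 0.069, 0.998, 0.0]
wrist_force: [0.3, -0.3, 0.2]
gripper_width: 84.9
gripper_force: 0.0
```

In the tool's units: 1 mm is 0.016.

```bash
echo '0 0 0.016 0 85;0 0 0.016 0 85;0 0 0.016 0 85;0 0 0.016 0 85;0 0 0 0 85' > mv.in && python3 drive.py mv.in|grep -E "pos|force"; echo '0 0 0.016 0 85;0 0 0.016 0 85;0 0 0.016 0 85;0 0 0 0 85' > mv.in && python3 drive.py mv.in|grep -E "pos|force";  echo '0 0 0.016 0 85;0 0 0.016 0 85;0 0 0 0 85' > mv.in && python3 drive.py mv.in|grep -E "pos|force"
```

```text
tcp_pos: [554.8, -104.5, 115.7]
wrist_force: [-0.3, -0.3, 0.1]
gripper_force: 0.0
tcp_pos: [554.7, -104.5, 112.7]
wrist_force: [0.7, -0.1, -0.9]
gripper_force: 0.0
tcp_pos: [554.8, -104.5, 110.7]
wrist_force: [0.5, -0.1, -1.1]
gripper_force: 0.0
```

In the tool's units: 1 mm is 0.016.

```bash
echo '0 0 0.016 0 85;0 0 0.016 0 85;0 0 0 0 85' > mv.in && python3 drive.py mv.in|grep -E "pos|wrist"; echo '0 0 0.016 0 85;0 0 0 0 85' > mv.in && python3 drive.py mv.in|grep -E "pos|wrist";  echo '0 0 0.016 0 85;0 0 0 0 85' > mv.in && python3 drive.py mv.in|grep -E "pos|wrist"
```

```text
tcp_pos: [554.8, -104.5, 108.7]
wrist_force: [-0.3, -0.9, 0.4]
tcp_pos: [554.8, -104.5, 107.7]
wrist_force: [0.2, 0.1, 0.1]
tcp_pos: [554.9, -104.6, 107.0]
wrist_force: [-0.7, 0.5, 0.1]
```

In the tool's units: 0.5 mm is 0.008.

```bash
echo '0 0 0.008 0 85;0 0 0.008 0 85;0 0 0 0 85' > mv.in && python3 drive.py mv.in|grep -E "pos|wrist"; echo '0 0 0.008 0 85;0 0 0 0 85' > mv.in && python3 drive.py mv.in|grep -E "pos|wrist";  echo '0 0 0.008 0 85;0 0 0 0 85' > mv.in && python3 drive.py mv.in|grep -E "pos|wrist"
```

```text
tcp_pos: [555.0, -104.6, 106.8]
wrist_force: [-1.8, -0.1, 8.5]
tcp_pos: [555.2, -104.6, 106.8]
wrist_force: [-3.3, -0.2, 11.0]
tcp_pos: [555.3, -104.6, 106.8]
wrist_force: [-4.4, 0.0, 14.1]
```

In the tool's units: -0.5 mm is -0.008.

```bash
echo '0.008 0 -0.008 0 85;0 0 0 0 85;0 0 0 0 85;0 0 0 0 85;0 0 0 0 85' > mv.in && python3 drive.py mv.in|grep -E "pos|wrist"; echo '0 0 0 0 85;0 0 0 0 85;0 0 0 0 85;0 0 0 0 85;0 0 0 0 85' > mv.in && python3 drive.py mv.in|grep -E "pos|wrist";echo '0 0 0 0 85;0 0 0 0 85;0 0 0 0 85;0 0 0 0 85;0 0 0 0 85' > mv.in && python3 drive.py mv.in|grep -E "clock|pos|wrist"
python3 - <<'E'
from h import *
for k in range(3):
    a=camrig.grab_frame("scene");print(bubble(a)[:4])
cv2.imwrite("pics/c8.png",cv2.resize(a[130:274,190:310],(500,600),interpolation=cv2.INTER_CUBIC))
E
```

```text
tcp_pos: [555.0, -104.6, 106.8]
wrist_force: [-1.7, -0.2, 9.8]
tcp_pos: [555.0, -104.6, 106.8]
wrist_force: [-2.3, 1.1, 9.6]
clock: 33.75
tcp_pos: [555.0, -104.6, 106.8]
wrist_force: [-2.0, 0.7, 9.5]
(np.float64(-26.25), np.float64(26.75), np.float64(-2.4445635406676174), np.float64(-3.2029717558879227))
(np.float64(-26.75), np.float64(26.5), np.float64(-2.5188230126413935), np.float64(-2.8321286346743246))
(np.float64(-26.5), np.float64(26.75), np.float64(-2.4599842027493426), np.float64(-3.058291169449926))
```

View pics/c8.png

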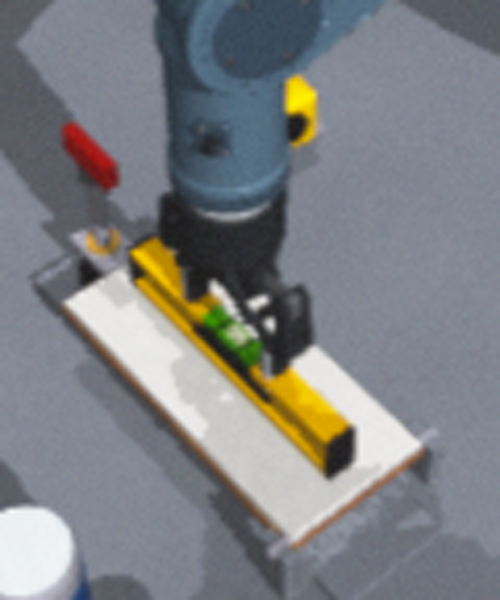

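Vial is visible between the fingers. The finger hides its near edge, so I use the earlier window middle (-1.9): the bubble is within about 0.6 mm of centre, and the press holds a steady ~10 N. Handing in.

```bash
python3 -c "
from cell import ctrl, camrig, hand_in, read_state
print(hand_in())"
```

```text
the job is handed in; nothing more can be done
None
```

The job is handed in at about 34 s: the level was seated mid-board with a press of about 21 N, and the bubble was centred to within about 0.6 mm by turning the foot about 1.6 rad clockwise. The arm was still pressing the level at about 10 N.

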